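# Slide a filter element home under the airbox spring

## Task

Fit the air filter element into the open airbox: with the fingertips press the element down hard into its springy sealing frame and, keeping it pressed, slide it forward under the curled end of the leaf spring until its nose meets the end wall, then take the hand away so that the spring alone holds it. Do not lift the element, do not touch the spring, and leave everything round about where it is.

Things in the scene. Friction and masses are not known exactly. Their poses are not given: they have to be found in the camera images.
- airbox: lower half of a black plastic airbox, 305 x 134 mm, bolted with its 190 mm wide steel plate to the bench; open on top and at its -x end. Origin on the table, on the channel's centre line; x is the direction in which the element slides home, z up. The channel's hard deck is 45 mm above the table; its guide walls, 107 mm apart, rise to 70 mm. Element fully home: its origin at x = +45 mm in this frame
- stop (a point): foot of the end wall against which the element's nose stops, on the centre line: 120 mm along the airbox's x axis, 45 mm above the table. The wall and the block behind it, which carries the spring, are 82 mm high
- seal (a joint): how far the greased, slippery rubber sealing frame in the channel (two runners on which the element lies) is pressed down, m: 0 = free, its top 53 mm above the table; 0.008 = down on the deck. It sinks level wherever the element is pressed. It begins to give at about 3 N on the element, takes about 12 N for 0.005 and 17 N for 0.008
- element: grey panel air filter element, 150 (x) x 104 (y) x 30 (z) mm, about 0.25 kg, paper pleats on top, lying loose and level on the sealing frame between the guide walls, its nose 10 to 40 mm short of the spring's free end. Origin at the centre of its underside; x points from its tail to its nose (towards the end wall). A grip rib 6 mm thick, 64 mm wide and 10 mm high stands across its top, centred 34 mm behind the origin
- tail_pad (a point): centre of the flat pad on the element's top between its tail edge and the rib: 56 mm behind the element's origin, 30 mm above its underside; the pad is 38 mm long (x) and 104 mm wide (y). Here a fingertip presses; pushing forward it grips by friction, and can also come to bear on the rib
- nose (a point): middle of the element's top front edge, 75 mm ahead of the element's origin and 30 mm above its underside; with the sealing frame free it is 83 mm above the table, pressed right down 75 mm
- leaf: steel leaf spring, 36 mm wide, clamped on the block ahead of the end wall; origin at the clamp, 86 mm above the table, 150 mm along the airbox's x axis. It runs back towards the element and down, is lowest (underside 74 mm high) 22 mm before the end wall, then curls up to its free end. It gives upwards with 2.5 N per mm. Released when home, the element bears up against it with about 10 N
- lip (a point): middle of the leaf spring's free end: 79 mm above the table at rest, 76.5 mm along the airbox's x axis. An element pressed down less than 4 to 5 mm butts against it and jams; pressed down 6 to 8 mm it passes
- cover: black airbox cover, 200 x 126 x 40 mm, lying beside the airbox; leave alone
- spanner: steel spanner lying beside the airbox; leave alone
- screwdriver: screwdriver lying beside the airbox; leave alone
- grease: small jar of grease, 58 mm across, 55 mm high, beside the airbox; leave alone
- barrel: finned aluminium engine cylinder, 116 x 110 x 100 mm; leave alone
- piston: aluminium piston, 58 mm across, 56 mm high; leave alone
- oil_can: green oil tin, 95 x 60 x 142 mm; leave alone
- mug: white mug, 82 mm across, 95 mm high; leave alone
Not all that is in view belongs to the job. Leave any orange or pink look-alike of the element alone.

How it is judged:
On the way, in this order (a step that is already met when the one before it is completed fails the run):
1. the element is pressed down into the sealing frame while its nose is still short of the spring or just at its curled end (value of joint seal above 0.003 m and x of element in the frame of airbox below 0.014 m), for 0.05 s.
2. the element slides under the spring while the hand bears on it (x of element in the frame of airbox above 0.018 m and contact force between the fingers and element above 4 N and z of element in the frame of airbox below 0.0515 m), for 0.05 s.
At the end, for the whole second after the job is handed in: The element lies at rest under the leaf spring, its nose within 5 mm of the end wall, level, still pressed at least 2 mm into the sealing frame, and the spring bears on it with more than 3 N; the hand is away (x of element in the frame of airbox above 0.04 m and z of element in the frame of airbox between 0.043 and 0.0515 m and angle between element's own z axis and vertical below 0.06 rad and contact force between leaf and element above 3 N and linear speed of element below 0.01 m/s and value of joint seal above 0.002 m); the robot touches nothing.
It fails at once if the element is lifted more than 5 mm or tipped up (z of element in the frame of airbox above 0.058 m or angle between element's own z axis and vertical above 0.2 rad).
It fails at once if the hand or arm bears on the leaf spring (contact force between any of the fingers, the arm and leaf above 1 N).
It fails at once if a thing standing round about is moved more than 20 mm (distance of any of cover, spanner, screwdriver, grease, barrel, piston, oil_can, mug from where it was at the start of the episode above 0.02 m).
It also fails if it takes over 42 s, if anything falls off the work surface, if the arm or the gripper's body presses on something with over 40 N, if the wrist force passes 120 N, or if a joint passes its speed limit or range.

## Robot

A 6-joint arm with a two-finger parallel gripper is mounted at the origin on the work surface. World frame = base frame: x ahead of the robot, y to its left, z up, the work surface at z = 0. Lengths are in m, angles in rad, forces in N, time in s.
With the tool pointing down it reaches from about 0.375 to 0.825 m from the base axis. Payload 5.5 kg.
Tool frame: the origin (TCP) lies on the mounting face of the last link; the fingertips stand 173 mm ahead of it and the grasp point (between the pads) lies 155 mm ahead of it; z points along the fingers, y is the line along which they close (so a half turn about z gives the same grasp; the last joint's range is limited). The gripper opens to 85 mm and grips with 20 to 120 N. Pads are 22 mm wide; open, the fingers measure 114 mm over their backs; the gripper's body (76 mm by 85 mm) begins 54 mm behind the grasp point. The pads swing forward as they close: fully open they stand 13 mm farther back than shut.
Start: joints at [-1.339, 0.314, -0.047, 1.21, 0, 1.571], TCP at [0.138, -0.584, 0.405] pointing down, gripper open.
Joint ranges: [-2.67, 2.67], [-0.69, 1.73], [-1.03, 1.25], [-2.08, 2.16], [-1.42, 1.45], [-3.14, 3.14]. Speed limits (rad/s): [2.39, 2.39, 3.01, 3.14, 3.14, 3.14].

## Interface

Orientations are given as [roll, pitch, yaw] about the fixed x, y, z axes, in that order (R = Rz(yaw) Ry(pitch) Rx(roll)).
In Python, from cell import robot gives the robot as it stands. The module is installed in compiled form; this text tells all that it offers.
- The arm moves only by the tool move_arm, never from a script. Its argument "targets" is a list of rows, each a list of 3 entries, a list of its own where there are three numbers: the finger opening in mm, from 0 to 85.4, then the shift along the tool's x, y, z in mm, then the turn, a rotation vector about the tool's x, y, z in degrees. In form: [[grip, [tx, ty, tz], [wx, wy, wz]], ...]. A call has exactly 5 rows; each row is the pose to reach, as a shift and turn from the pose commanded when the call began, along the tool's axes at that moment; what a row does not reach only later rows make up. A row lasts 1/12 s, in which the tool goes at most 41.7 mm and 7.16 degrees, less where a joint would pass 70% of its speed; a pose out of reach is approached as far as the arm can. A call with a gripper value outside its range is refused whole. The fingers move at their own pace and stop on an object; the grip force is fixed at half the most. Time passes only in rows, so rows that repeat a pose let the fingers close, or fill a call up. It gives the time, the measured TCP pose, the force, the opening and the grip force at its end, in the units of the state.
- robot.observe(): the state, without advancing time (a new reading comes with each control period).
- robot.camera(name): name is "side" or "top" or "wrist"; returns the picture (400x640x3 uint8, red, green, blue); there is no depth.
- robot.calibration(name): a dict with "fov_y" (degrees; the focal length in pixels is half the picture's height over the tangent of half this angle, whatever the lens; pixels are square), "cx", "cy" (the principal point, pixels), "k1" (the pictures are not rectified: a ray, as slopes to the right and down, at radius r is drawn at 1 + k1 r^2 times it, then the intrinsics apply), "T" (4x4, takes a point from camera to world coordinates). Camera axes: x right, y down, z forward; pixel columns grow to the right and rows downward; lengths in m; the calibration is good to about 2 mm. A picture is of the moment at which its call begins: read the wrist's pose just before it. calibration takes no time and is no camera call; for the wrist camera it gives the pose at the moment of the call.
- robot.finish_job(): hands the job in; it is judged then, once.
Trained networks look in the newest picture that a camera, given by its name, has taken for a name from the list of things; names that differ only in an ending like _2 or _b are one class to them, and where a whole thing is asked for, a point or a joint stands for the part that bears it (a point fixed in the world has none). Each returns a list of dicts, best first, with "confidence" (0 to 1); they miss things now and then, are a little off and sometimes report something else, mostly with a low value. They report only what shows in the picture. A call takes as long as a camera call. They do not tell look-alikes from the thing itself.
- robot.search_frame(camera, label): "position" ([column, row] in pixels, amid what is visible of it).
The state is a dict: "t": time; "qpos": joint angles; "joint_vel": joint speeds; "effort": joint torques, N m; "eef_pos": TCP position; "orientation": TCP orientation; "wrist_force": force on the tool from outside, world axes, zero at the start; "wrist_torque": the same for the moment, N m; "width": finger opening in m; "gripper_force": force on a finger pad.
Only numpy, scipy, OpenCV 4.12 (cv2) and the standard library are available. Lean on these libraries where they do the work, as an engineer would, in place of code of your own. Each camera call takes 0.05 s, during which the arm holds its last target. There are 200 camera calls.

## Working session

There is one attempt and no reset: what is moved stays moved. The work goes in short steps, Python scripts to look and compute and a tool call to move; the robot and the scene stay as the last step left them, time stands still between calls to the robot, and variables do not carry over. Pictures are saved under pics/ and viewed, at most 10 in all, crops included, and the job is handed in when it is done.

Besides the shell and the picture viewer there is one more tool, called after ">>>" as name(argument=value, ...) on one line, values as JSON. move_arm: Moves the arm, as the interface text tells. Its arguments: {"type":"object","properties":{"targets":{"type":"array"}},"required":["targets"]}

```bash
mkdir -p pics; cat > h.py <<'E'
import numpy as np, cv2
from cell import robot
def ray(cam,uv):
    c=robot.calibration(cam); f=200/np.tan(np.radians(c["fov_y"])/2)
    K=np.array([[f,0,c["cx"]],[0,f,c["cy"]],[0,0,1]])
    p=cv2.undistortPoints(np.array([[uv]],float),K,np.array([c["k1"],0,0,0,0.]))[0,0]
    T=np.array(c["T"]); return T[:3,3],T[:3,:3]@np.array([p[0],p[1],1])
def atz(cam,uv,z):
    o,d=ray(cam,uv); return o+d*(z-o[2])/d[2]
def proj(cam,P):
    c=robot.calibration(cam); f=200/np.tan(np.radians(c["fov_y"])/2); T=np.array(c["T"])
    q=T[:3,:3].T@(np.array(P)-T[:3,3]); s=q[:2]/q[2]; s=s*(1+c["k1"]*(s@s)); return np.array([f*s[0]+c["cx"],f*s[1]+c["cy"]])
E
python3 - <<'E'
from h import *
for n in ["top","side"]:
    cv2.imwrite(f"pics/{n}0.png",robot.camera(n)[...,::-1])
    c=robot.calibration(n);print(n,c["fov_y"],c["k1"],np.round(c["T"],3).tolist())
    for l in ["element","airbox","leaf","tail_pad","cover","oil_can","mug"]:
        print(l,[(np.round(r["position"]).tolist(),round(r["confidence"],2)) for r in robot.search_frame(n,l)][:4])
s=robot.observe();print(s)
E
```

```text
top 56.714273186182496 -0.028126891036537104 [[0.021, -0.998, 0.059, 0.468], [-1.0, -0.021, 0.006, 0.01], [-0.005, -0.059, -0.998, 1.219], [0.0, 0.0, 0.0, 1.0]]
element [([257.0, 136.0], 0.97), ([345.0, 198.0], 0.65), ([386.0, 287.0], 0.57)]
airbox [([336.0, 170.0], 0.57)]
leaf [([336.0, 157.0], 0.83)]
tail_pad [([349.0, 195.0], 0.72), ([253.0, 135.0], 0.7)]
cover [([276.0, 209.0], 0.81)]
oil_can [([473.0, 176.0], 0.6)]
mug [([167.0, 191.0], 0.7)]
side 43.85969914940586 -0.03331842563395103 [[-0.769, -0.417, 0.484, -0.247], [-0.639, 0.52, -0.567, 0.934], [-0.015, -0.745, -0.667, 1.155], [0.0, 0.0, 0.0, 1.0]]
element [([332.0, 197.0], 0.96), ([227.0, 232.0], 0.87), ([204.0, 308.0], 0.68)]
airbox [([311.0, 211.0], 0.6)]
leaf []
tail_pad [([407.0, 219.0], 0.95), ([331.0, 196.0], 0.61), ([225.0, 228.0], 0.61)]
cover [([296.0, 249.0], 0.58), ([332.0, 194.0], 0.31)]
oil_can [([378.0, 143.0], 0.58)]
mug [([205.0, 311.0], 0.81), ([368.0, 190.0], 0.34)]
{'t': 0.8, 'qpos': array([-1.33900008e+00,  3.13459521e-01, -4.70856636e-02,  1.21022084e+00,
       -1.28613824e-05,  1.57076832e+00]), 'joint_vel': array([-0.00022537,  0.00176908, -0.00079892,  0.00033323,  0.00052895,
        0.00056284]), 'effort': array([ 9.45825523e-04, -5.39383221e+01,  3.40036941e+01,  1.05056330e-03,
        9.38484072e-05,  4.93864949e-07]), 'eef_pos': array([ 0.13783156, -0.58394462,  0.40473008]), 'orientation': array([3.14156235e+00, 1.28622311e-05, 2.31824257e-01]), 'wrist_force': array([ 0.06178683, -0.52709731,  0.70078549]), 'wrist_torque': array([ 0.02120892,  0.04415049, -0.02121263]), 'gripper_force': 0.0, 'width': 0.08558810229148898}
```

View pics/top0.png

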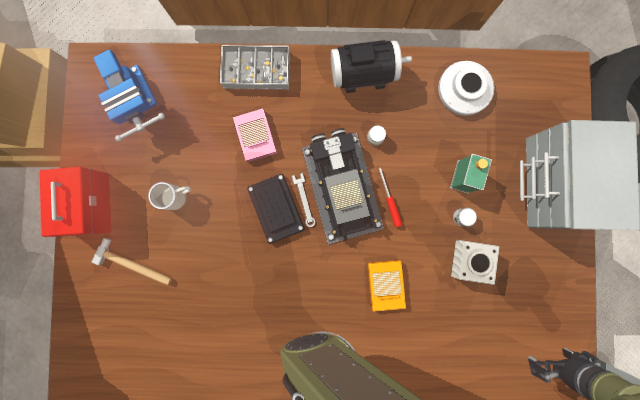

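View pics/side0.png

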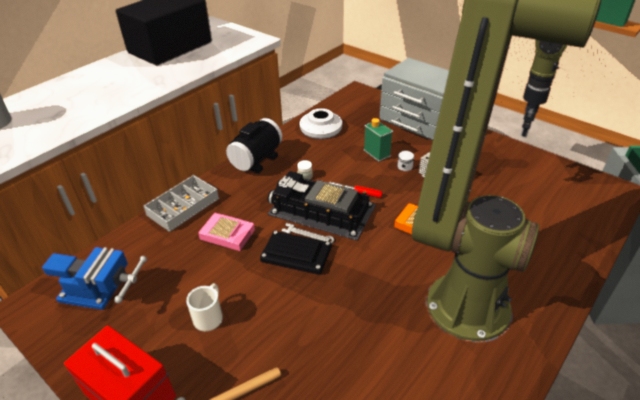

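The top view shows three candidates: pink (257,136), orange (386,287) and grey in the airbox channel (345,197). The grey one fits because it is grey and lies in the channel behind the spring. I'll confirm it in an enlarged crop.

```bash
python3 - <<'E'
from h import *
im=cv2.imread("pics/top0.png")[125:250,290:400]
cv2.imwrite("pics/crop.png",cv2.resize(im,None,fx=4.8,fy=4.8,interpolation=cv2.INTER_CUBIC))
E
```

```text
(no output)
```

View pics/crop.png

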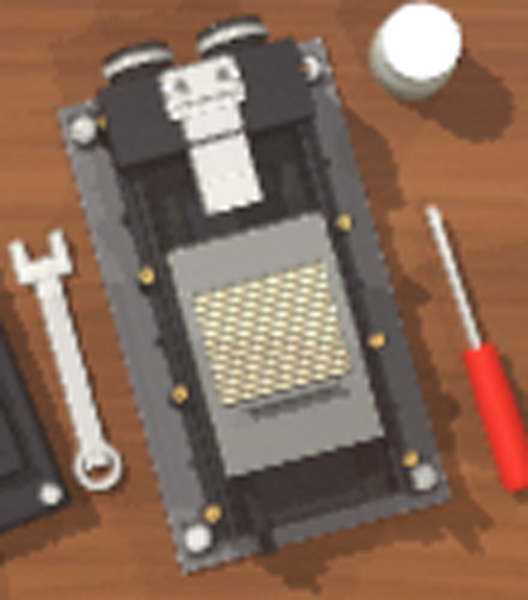

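The grey element sits in the channel. In crop pixels its top corners are (168,250), (325,213), (383,437) and (228,475), and the leaf end is at (208,214)–(262,200).

```bash
python3 - <<'E'
from h import *
f=lambda p,z:atz("top",(290+(p[0]+.5)/4.8-.5,125+(p[1]+.5)/4.8-.5),z)[:2]
E=[f(p,.083) for p in [(168,250),(325,213),(383,437),(228,475)]]
P=[f(p,.004) for p in [(60,108),(322,38),(450,495),(183,572)]]
L=[f(p,.079) for p in [(208,214),(262,200)]]
for n,Q in (("el",E),("plate",P)):
    Q=np.array(Q); print(n,Q.round(4).tolist(),"c",Q.mean(0).round(4),[round(np.linalg.norm(Q[i]-Q[(i+1)%4]),4) for i in range(4)])
    a=(Q[0]+Q[1]-Q[2]-Q[3]); b=Q[0]-Q[1]+Q[3]-Q[2]; print(" yaw",np.degrees([np.arctan2(a[1],a[0]),np.arctan2(-b[0],b[1])]))
print("lip",np.array(L).round(4).tolist(),np.mean(L,0),np.linalg.norm(L[0]-L[1]))
m=np.mean(P,0)
for q in [(0,0)]: pass
yaw=robot.observe()["orientation"];print(yaw)
E
```

```text
el [[0.6144, 0.0028], [0.6404, -0.0977], [0.4972, -0.1368], [0.4709, -0.0383]] c [ 0.5557 -0.0675] [np.float64(0.1038), np.float64(0.1484), np.float64(0.1019), np.float64(0.1492)]
 yaw [15.64009798 14.71670584]
plate [[0.7217, 0.0788], [0.7744, -0.1014], [0.4606, -0.1932], [0.4047, -0.0124]] c [ 0.5903 -0.057 ] [np.float64(0.1877), np.float64(0.3269), np.float64(0.1893), np.float64(0.3299)]
 yaw [16.17589019 16.74575633]
lip [[0.6388, -0.0226], [0.6486, -0.0573]] [ 0.6436733  -0.03993003] 0.03604483744349659
[3.14156235e+00 1.28622311e-05 2.31824257e-01]
```

Confirmed. The element is at airbox x ≈ −16 mm, its nose is about 17 mm short of the lip, and the yaw is about 16°. Next I move over the tail pad with the fingers shut.

>>> move_arm(targets=[[0, [31, -26.5, 0], [0, 0, 0]], [0, [62, -53, 0], [0, 0, 0]], [0, [93, -79.5, 0], [0, 0, 0]], [0, [124, -106, 0], [0, 0, 0]], [0, [155, -132, 0], [0, 0, 0]]])

```text
t: 1.22
eef_pos: [0.2589, -0.4182, 0.4048]
orientation: [3.141, -0.0, 0.231]
wrist_force: [1.0, 0.6, 0.1]
width: 0.0255
gripper_force: 0.0
```

>>> move_arm(targets=[[0, [31, -26.5, 0], [0, 0, 0]], [0, [62, -53, 0], [0, 0, 0]], [0, [93, -79.5, 0], [0, 0, 0]], [0, [124, -106, 0], [0, 0, 0]], [0, [155, -132, 0], [0, 0, 0]]])

```text
t: 1.63
eef_pos: [0.3796, -0.254, 0.4051]
orientation: [3.141, -0.001, 0.232]
wrist_force: [1.3, -0.2, 0.7]
width: 0.0001
gripper_force: 0.0
```

>>> move_arm(targets=[[0, [31, -26.5, 0], [0, 0, 0]], [0, [62, -53, 0], [0, 0, 0]], [0, [93, -79.5, 0], [0, 0, 0]], [0, [124, -106, 0], [0, 0, 0]], [0, [155, -132, 0], [0, 0, -2.6]]])

```text
t: 2.05
eef_pos: [0.5002, -0.0897, 0.405]
orientation: [3.141, -0.001, 0.278]
wrist_force: [0.8, -1.2, 0.5]
width: -0.0001
gripper_force: 0.0
```

>>> move_arm(targets=[[0, [5, -3, 30], [0, 0, 0]], [0, [10, -6.5, 60], [0, 0, 0]], [0, [10, -6.5, 90], [0, 0, 0]], [0, [10, -6.5, 110], [0, 0, 0]], [0, [10, -6.5, 110], [0, 0, 0]]])

```text
t: 2.47
eef_pos: [0.5052, -0.0821, 0.2906]
orientation: [-3.139, 0.007, 0.278]
wrist_force: [-0.8, 0.3, 0.2]
width: -0.0004
gripper_force: 0.0
```

```bash
python3 - <<'E'
from h import *
s=robot.observe();print(s["eef_pos"],s["orientation"],s["wrist_force"])
im=robot.camera("wrist");cv2.imwrite("pics/w1.png",im[...,::-1])
c=robot.calibration("wrist");print(np.round(c["T"],3).tolist(),c["fov_y"])
x=s["eef_pos"]; print("tip",proj("wrist",x-[0,0,.173]),"below on el",proj("wrist",[x[0],x[1],.083]))
E
```

```text
[ 0.50523333 -0.08205348  0.2905533 ] [-3.13852841  0.00657148  0.2778559 ] [-0.8057619   0.25474123  0.22009025]
[[0.273, -0.916, -0.295, 0.581], [-0.962, -0.26, -0.083, -0.061], [-0.001, 0.307, -0.952, 0.262], [0.0, 0.0, 0.0, 1.0]] 67.6505493761598
tip [319.92236576 257.98183633] below on el [320.01092816 232.16358897]
```

View pics/w1.png

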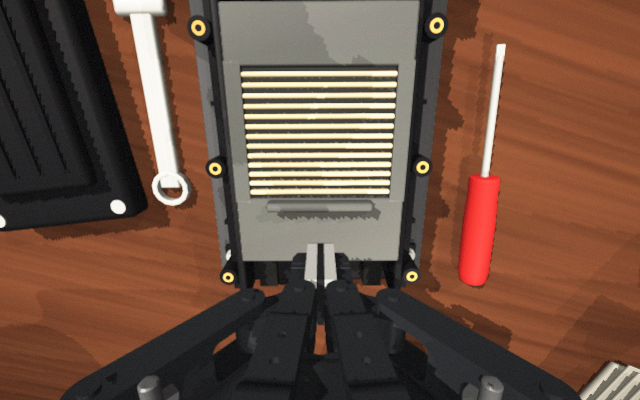

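The wrist view is aligned with the channel. The rib is at about (320,207), the tail edge at row ~261, the nose edge at row ~1, and the fingertips at about (320,250).

```bash
python3 - <<'E'
from h import *
u=np.array([.9617,.274]);v=np.array([-.274,.9617])
s=robot.observe();x=s["eef_pos"][:2];print(s["eef_pos"],s["orientation"])
for n,p,z in [("tail",(318,261),.083),("tailL",(238,259),.083),("tailR",(401,261),.083),("ribtopfront",(320,202),.093),("ribbackfoot",(320,212),.083),("nose",(318,1),.083)]:
    d=atz("wrist",p,z)[:2]; print(n,((d-x)@u*1000).round(1),((d-x)@v*1000).round(1),d.round(4))
E
```

```text
[ 0.50608478 -0.08240183  0.29291825] [-3.13968051  0.00417225  0.27745058]
tail -21.9 2.0 [ 0.4845 -0.0865]
tailL -20.3 55.8 [ 0.4712 -0.0343]
tailR -21.9 -54.1 [ 0.4998 -0.1404]
ribtopfront 23.3 0.5 [ 0.5283 -0.0755]
ribbackfoot 13.3 0.6 [ 0.5187 -0.0782]
nose 129.7 1.4 [ 0.6304 -0.0455]
```

>>> move_arm(targets=[[0, [0, 0, 12], [0, 0, 0]], [0, [0, 0, 24], [0, 0, 0]], [0, [0, 0, 32], [0, 0, 0]], [0, [0, 0, 34], [0, 0, 0]], [0, [0, 0, 34], [0, 0, 0]]])

```text
t: 2.93
eef_pos: [0.5075, -0.0829, 0.2613]
orientation: [3.141, -0.0, 0.277]
wrist_force: [-0.3, -0.0, 0.4]
width: 0.0003
gripper_force: 0.0
```

>>> move_arm(targets=[[0, [0, 0, 2], [0, 0, 0]], [0, [0, 0, 4], [0, 0, 0]], [0, [0, 0, 6], [0, 0, 0]], [0, [0, 0, 6], [0, 0, 0]], [0, [0, 0, 6], [0, 0, 0]]])

```text
t: 3.35
eef_pos: [0.5077, -0.0828, 0.2554]
orientation: [3.141, -0.001, 0.277]
wrist_force: [0.6, -0.0, 4.7]
width: -0.0003
gripper_force: 2.2
```

>>> move_arm(targets=[[0, [0, 0, 2], [0, 0, 0]], [0, [0, 0, 4], [0, 0, 0]], [0, [0, 0, 6], [0, 0, 0]], [0, [0, 0, 8], [0, 0, 0]], [0, [0, 0, 8], [0, 0, 0]]])

```text
t: 3.77
eef_pos: [0.5077, -0.0828, 0.2485]
orientation: [3.141, -0.002, 0.277]
wrist_force: [-4.9, -1.0, 16.5]
width: -0.0
gripper_force: 8.2
```

>>> move_arm(targets=[[0, [0, 0, 0.5], [0, 0, 0]], [0, [0, 0, 1], [0, 0, 0]], [0, [0, 0, 1], [0, 0, 0]], [0, [0, 0, 1], [0, 0, 0]], [0, [0, 0, 1], [0, 0, 0]]])

```text
t: 4.18
eef_pos: [0.5076, -0.0828, 0.2484]
orientation: [3.14, -0.002, 0.277]
wrist_force: [-7.4, 0.9, 26.1]
width: -0.0002
gripper_force: 12.5
```

>>> move_arm(targets=[[0, [2, 0, 0.5], [0, 0, 0]], [0, [5, 0, 1], [0, 0, 0]], [0, [8, 0, 1], [0, 0, 0]], [0, [11, 0, 1], [0, 0, 0]], [0, [14, 0, 1], [0, 0, 0]]])

```text
t: 4.6
eef_pos: [0.5123, -0.081, 0.2481]
orientation: [3.137, 0.022, 0.275]
wrist_force: [-47.7, -10.5, 74.3]
width: -0.0
gripper_force: 37.5
```

>>> move_arm(targets=[[0, [3, 0, 0], [0, 0, 0]], [0, [6, 0, 0], [0, 0, 0]], [0, [9, 0, 0], [0, 0, 0]], [0, [9, 0, 0], [0, 0, 0]], [0, [9, 0, 0], [0, 0, 0]]])

```text
t: 5.02
eef_pos: [0.5238, -0.0783, 0.2481]
orientation: [3.137, 0.013, 0.275]
wrist_force: [-35.3, -8.0, 58.8]
width: -0.0001
gripper_force: 29.2
```

```bash
python3 - <<'E'
from h import *
im=robot.camera("wrist");cv2.imwrite("pics/w2.png",im[...,::-1])
s=robot.observe();print(s["eef_pos"],s["wrist_force"])
E
```

```text
[ 0.52382837 -0.07835428  0.24817713] [-35.02024509  -8.71427115  58.31400344]
```

View pics/w2.png

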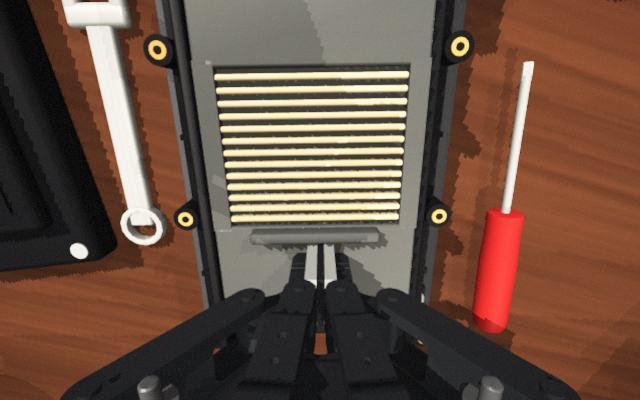

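The finger is now at the rib (320,243). The press force is higher than needed, so I'll ease it slightly and keep sliding.

>>> move_arm(targets=[[0, [0, 0, -0.5], [0, 0, 0]], [0, [0, 0, -1], [0, 0, 0]], [0, [0, 0, -1], [0, 0, 0]], [0, [0, 0, -1], [0, 0, 0]], [0, [0, 0, -1], [0, 0, 0]]])

```text
t: 5.48
eef_pos: [0.5275, -0.0775, 0.2483]
orientation: [3.139, 0.004, 0.276]
wrist_force: [-16.4, -4.0, 33.0]
width: 0.0003
gripper_force: 16.5
```

```bash
python3 - <<'E'
from h import *
u=np.array([.9617,.274])
robot.camera("wrist");s=robot.observe();x=s["eef_pos"];print(x,s["wrist_force"])
# expected px of rib foot if in contact / other gaps
for g in [0,2,4,6]: print(g,proj("wrist",[*(x[:2]+u*(.011+g/1e3)),.075]),proj("wrist",[*(x[:2]+u*(.017+g/1e3)),.085]))
for p,z in [((315,229),.085),((315,244),.075)]:
    print(((atz("wrist",p,z)[:2]-np.array([.5701,-.0609]))@u))
E
```

```text
[ 0.52753078 -0.07745957  0.24832208] [-15.80688886  -4.95816702  33.30927551]
0 [319.21468301 239.91958319] [319.19430699 237.52060277]
2 [319.20138079 236.42917097] [319.17987352 233.74592882]
4 [319.18797334 232.91125822] [319.16531685 229.93916539]
6 [319.17445938 229.36551432] [319.15063537 226.09989602]
-0.02397801022643353
-0.036824665341267125
```

>>> move_arm(targets=[[0, [2, 0, 0], [0, 0, 0]], [0, [4, 0, 0], [0, 0, 0]], [0, [6, 0, 0], [0, 0, 0]], [0, [8, 0, 0], [0, 0, 0]], [0, [10, 0, 0], [0, 0, 0]]])

```text
t: 5.95
eef_pos: [0.5361, -0.075, 0.2483]
orientation: [3.138, 0.007, 0.276]
wrist_force: [-20.1, -5.1, 37.2]
width: -0.0001
gripper_force: 18.7
```

>>> move_arm(targets=[[0, [2.5, 0, 0], [0, 0, 0]], [0, [5, 0, 0], [0, 0, 0]], [0, [7.5, 0, 0], [0, 0, 0]], [0, [10, 0, 0], [0, 0, 0]], [0, [12, 0, 0], [0, 0, 0]]])

```text
t: 6.37
eef_pos: [0.5462, -0.072, 0.2482]
orientation: [3.138, 0.011, 0.276]
wrist_force: [-32.9, -8.3, 47.9]
width: -0.0002
gripper_force: 24.1
```

```bash
python3 - <<'E'
from h import *
im=robot.camera("wrist");cv2.imwrite("pics/w3.png",im[...,::-1])
u=np.array([.9617,.274])
s=robot.observe();x=s["eef_pos"];print(x,s["wrist_force"])
for g in [0,2,4,6]: print(g,proj("wrist",[*(x[:2]+u*(.011+g/1e3)),.075]),proj("wrist",[*(x[:2]+u*(.017+g/1e3)),.085]))
E
```

```text
[ 0.5461612  -0.07199016  0.24825793] [-27.65191578  -6.9793676   43.3173303 ]
0 [319.03137179 237.80614291] [319.00143395 235.41093036]
2 [319.01495386 234.30752272] [318.98358893 231.62561443]
4 [318.9984026  230.78059958] [318.96558747 227.80724364]
6 [318.98171636 227.22502427] [318.94742748 223.95537755]
```

View pics/w3.png

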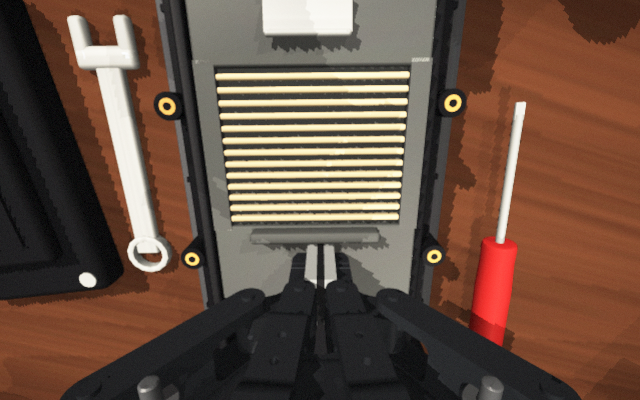

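The nose is under the leaf, whose end shows at about (307,34) over the element. I'll continue to the wall.

>>> move_arm(targets=[[0, [2, 0, -0.3], [0, 0, 0]], [0, [4, 0, -0.3], [0, 0, 0]], [0, [6, 0, -0.3], [0, 0, 0]], [0, [8, 0, -0.3], [0, 0, 0]], [0, [10, 0, -0.3], [0, 0, 0]]])

```text
t: 6.83
eef_pos: [0.5496, -0.0707, 0.2481]
orientation: [3.137, 0.027, 0.274]
wrist_force: [-56.4, -16.0, 70.9]
width: -0.0001
gripper_force: 35.2
```

>>> move_arm(targets=[[0, [2, 0, 0], [0, 0, 0]], [0, [4, 0, 0], [0, 0, 0]], [0, [6, 0, 0], [0, 0, 0]], [0, [8, 0, 0], [0, 0, 0]], [0, [8, 0, 0], [0, 0, 0]]])

```text
t: 7.25
eef_pos: [0.5632, -0.0671, 0.2483]
orientation: [3.139, 0.011, 0.275]
wrist_force: [-26.3, -6.7, 40.0]
width: -0.0003
gripper_force: 20.0
```

>>> move_arm(targets=[[0, [1, 0, 0], [0, 0, 0]], [0, [2, 0, 0], [0, 0, 0]], [0, [3, 0, 0], [0, 0, 0]], [0, [4, 0, 0], [0, 0, 0]], [0, [4, 0, 0], [0, 0, 0]]])

```text
t: 7.67
eef_pos: [0.5669, -0.066, 0.2483]
orientation: [3.139, 0.011, 0.275]
wrist_force: [-28.1, -7.3, 39.6]
width: -0.0004
gripper_force: 20.2
```

>>> move_arm(targets=[[0, [1, 0, 0], [0, 0, 0]], [0, [2, 0, 0], [0, 0, 0]], [0, [2, 0, 0], [0, 0, 0]], [0, [2, 0, 0], [0, 0, 0]], [0, [2, 0, 0], [0, 0, 0]]])

```text
t: 8.08
eef_pos: [0.5685, -0.0655, 0.2483]
orientation: [3.139, 0.012, 0.275]
wrist_force: [-27.4, -7.3, 41.2]
width: -0.0003
gripper_force: 20.6
```

```bash
python3 - <<'E'
from h import *
cv2.imwrite("pics/w4.png",robot.camera("wrist")[...,::-1])
s=robot.observe();print(s["eef_pos"],s["wrist_force"])
E
```

```text
[ 0.56848941 -0.06552944  0.24825821] [-28.01984853  -6.96008295  40.66181357]
```

View pics/w4.png

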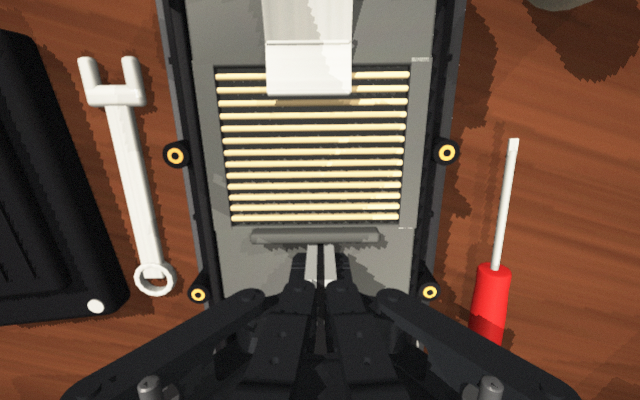

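The leaf end is now at (307,96), the rib front at row ~229, and the wall isn't visible. I'll measure the rib-to-lip distance; it should be about 62 mm when home.

```bash
python3 - <<'E'
from h import *
u=np.array([.9617,.274])
r=atz("wrist",(315,229),.085)[:2]
for z in (.079,.081): print("lip-ribfront",(atz("wrist",(307,96),z)[:2]-r)@u, "el x",.0765-.0+.031-(atz("wrist",(307,96),z)[:2]-r)@u)
n=atz("wrist",(315,66),.075)[:2]; print("pleat front-rib",(n-r)@u)
E
```

```text
lip-ribfront 0.06049248526110052 el x 0.04700751473889948
lip-ribfront 0.0604546907956452 el x 0.0470453092043548
pleat front-rib 0.07289522510608691
```

>>> move_arm(targets=[[0, [1, 0, 0], [0, 0, 0]], [0, [2, 0, 0], [0, 0, 0]], [0, [2, 0, 0], [0, 0, 0]], [0, [2, 0, 0], [0, 0, 0]], [0, [2, 0, 0], [0, 0, 0]]])

```text
t: 8.55
eef_pos: [0.5691, -0.0653, 0.2482]
orientation: [3.138, 0.016, 0.275]
wrist_force: [-33.5, -9.7, 46.4]
width: -0.0
gripper_force: 23.2
```

>>> move_arm(targets=[[0, [1, 0, -0.3], [0, 0, 0]], [0, [2, 0, -0.3], [0, 0, 0]], [0, [3, 0, -0.3], [0, 0, 0]], [0, [3, 0, -0.3], [0, 0, 0]], [0, [3, 0, -0.3], [0, 0, 0]]])

```text
t: 8.97
eef_pos: [0.57, -0.065, 0.2482]
orientation: [3.138, 0.021, 0.274]
wrist_force: [-41.2, -10.8, 50.9]
width: 0.0002
gripper_force: 25.9
```

The tip has stopped advancing while the force rises, so the element is at the wall. I'll unload the push, then lift straight off.

>>> move_arm(targets=[[0, [-1, 0, 0], [0, 0, 0]], [0, [-2, 0, 0], [0, 0, 0]], [0, [-3, 0, 0], [0, 0, 0]], [0, [-4, 0, 0], [0, 0, 0]], [0, [-4, 0, 0], [0, 0, 0]]])

```text
t: 9.38
eef_pos: [0.5688, -0.0654, 0.2483]
orientation: [3.139, 0.014, 0.275]
wrist_force: [-28.8, -7.0, 40.8]
width: 0.0003
gripper_force: 20.5
```

>>> move_arm(targets=[[0, [-0.5, 0, -1], [0, 0, 0]], [0, [-0.5, 0, -2], [0, 0, 0]], [0, [-0.5, 0, -4], [0, 0, 0]], [0, [-0.5, 0, -6], [0, 0, 0]], [0, [-0.5, 0, -8], [0, 0, 0]]])

```text
t: 9.8
eef_pos: [0.5704, -0.0648, 0.2524]
orientation: [3.141, 0.01, 0.276]
wrist_force: [-9.5, -5.7, -2.9]
width: 0.0001
gripper_force: 5.5
```

>>> move_arm(targets=[[0, [-1, 0, 0], [0, 0, 0]], [0, [-2, 0, 0], [0, 0, 0]], [0, [-3, 0, 0], [0, 0, 0]], [0, [-3, 0, 0], [0, 0, 0]], [0, [-3, 0, 0], [0, 0, 0]]])

```text
t: 10.22
eef_pos: [0.5694, -0.0649, 0.253]
orientation: [-3.142, 0.005, 0.277]
wrist_force: [-5.2, -3.0, -3.6]
width: -0.0002
gripper_force: 3.1
```

>>> move_arm(targets=[[0, [-1, 0, 0], [0, 0, 0]], [0, [-2, 0, 0], [0, 0, 0]], [0, [-3, 0, 0], [0, 0, 0]], [0, [-3, 0, 0], [0, 0, 0]], [0, [-3, 0, 0], [0, 0, 0]]])

```text
t: 10.63
eef_pos: [0.5684, -0.0652, 0.2545]
orientation: [-3.141, -0.0, 0.277]
wrist_force: [-2.9, -0.9, -1.1]
width: 0.0002
gripper_force: 1.0
```

>>> move_arm(targets=[[0, [-1, 0, 0], [0, 0, 0]], [0, [-2, 0, 0], [0, 0, 0]], [0, [-2, 0, -2], [0, 0, 0]], [0, [-2, 0, -6], [0, 0, 0]], [0, [-2, 0, -12], [0, 0, 0]]])

```text
t: 11.05
eef_pos: [0.5665, -0.0658, 0.2666]
orientation: [-3.141, 0.0, 0.277]
wrist_force: [-0.2, 0.1, -0.5]
width: 0.0002
gripper_force: 0.0
```

>>> move_arm(targets=[[0, [0, 0, -5], [0, 0, 0]], [0, [0, 0, -15], [0, 0, 0]], [0, [0, 0, -28], [0, 0, 0]], [0, [0, 0, -30], [0, 0, 0]], [0, [0, 0, -30], [0, 0, 0]]])

```text
t: 11.47
eef_pos: [0.5671, -0.066, 0.2979]
orientation: [3.14, -0.003, 0.277]
wrist_force: [-0.9, 1.1, -0.2]
width: -0.0002
gripper_force: 0.0
```

```bash
python3 - <<'E'
from h import *
u=np.array([.9617,.274])
cv2.imwrite("pics/w5.png",robot.camera("wrist")[...,::-1])
s=robot.observe();print(s["t"],s["eef_pos"],s["wrist_force"],s["orientation"])
for n,X,z in [("tail",-30,.079),("ribfront",14,.089),("lip",76.5,.080)]:
    print(n,proj("wrist",[*(np.array([.5701,-.0609])+u*X/1e3),z]))
E
```

```text
11.5167 [ 0.56671428 -0.06592591  0.29697343] [ 0.28175562 -0.78733232 -0.30277923] [ 3.14102960e+00 -1.37529826e-03  2.77200593e-01]
tail [314.52915595 261.36549041]
ribfront [313.7678141  206.76021539]
lip [313.2181821  102.27229626]
```

View pics/w5.png

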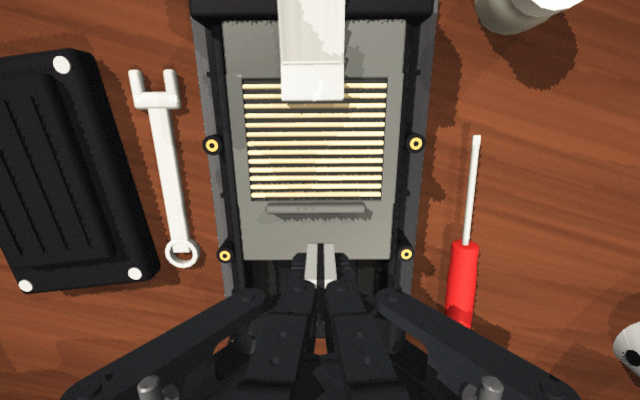

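The hand is clear. The tail is at row 261, the rib front at row ~204 and the lip at row ~101. These match the predictions for the home pose (261, 207, 102), and the nose meets the wall at row ~21.

```bash
python3 -c "
from cell import robot
print(robot.finish_job())"
```

```text
the job is handed in; nothing more can be done
None
```

The element was pressed down, slid home under the leaf spring to the end wall and released; the last wrist picture showed it in place with the hand clear, and the job is handed in (no verdict was returned).

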